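Find the balance point of a hanger bar and mark it with its hook saddle

ROBOT

A 7-joint arm with a two-finger parallel gripper is mounted at the origin on the work surface. World frame = base frame: x ahead of the robot, y to its left, z up, the work surface at z = 0. Lengths are in m, angles in degrees, forces in N, time in s.
With the tool pointing down it reaches from about 0.425 to 0.925 m from the base axis. Payload 6.8 kg.
Tool frame: the origin (TCP) lies between the finger pads; the fingertips stand 8 mm ahead of it and the grasp point (between the pads) lies 11 mm behind it (robot.tcp_to_tips is the distance from the TCP to the fingertips, in m); y points along the fingers, x is the direction in which the jaws open and shut, and the axes are right-handed (so a half turn about y gives the same grasp; the last joint's range is limited). The gripper opens to 88 mm and grips with 3 to 60 N. Pads are 20 mm wide; open, the fingers measure 115 mm over their backs; the gripper's body (75 mm by 178 mm) begins 61 mm behind the grasp point.
Start: joints at [70.411, 27.33, 1.283, 89.118, -0.659, 63.558, -4.761], TCP at [0.156, -0.657, 0.231] pointing down, gripper open.
Joint ranges: [-169.35, 169.35], [-19.33, 120.38], [-80.79, 83.38], [13.8, 139.57], [-78.32, 258.32], [9.67, 109.79], [-169.56, 169.56]. Speed limits (degrees/s): [136.94, 136.94, 180, 180, 180, 180, 180].

INTERFACE

Orientations are given as a 3x3 rotation matrix whose columns are the frame's x, y, z axes.
In Python, from workcell import readout, eyes, robot gives the robot as it stands.
- The arm moves only by the tool send_rows, never from a script. Its argument "rows" is a list of rows, each a list of 3 entries, a list of its own where there are three numbers: the turn, a rotation vector about the world's x, y, z in rad, then the shift along the world's x, y, z in m, then the finger opening in m, from 0 to 0.0878. In form: [[[rx, ry, rz], [tx, ty, tz], claw], ...]. A call has 1 to 8 rows; each row is the pose to reach, as a shift and turn from the pose measured when the call began; what a row does not reach only later rows make up. A row lasts 1/10 s, in which the tool goes at most 50 mm and 8.59 degrees, less where a joint would pass 70% of its speed; a pose out of reach is approached as far as the arm can. A call with a gripper value outside its range is refused whole. The fingers move at their own pace and stop on an object; "squeeze" is the grip in N (left out, the last holds). Time passes only in rows, so rows that repeat a pose let the fingers close. It gives the time, the measured TCP pose, the force and the opening at its end, in the units of the state.
- readout.observe(): the state, without advancing time (a new reading comes with each control period).
- eyes.read_camera(name): name is "scene" or "top"; returns (picture, depth): 420x560x3 uint8, red, green, blue; 420x560 float32, m along the optical axis (not along the pixel's ray), 0 where there is no reading.
- eyes.get_calibration(name): a dict with "fx", "fy", "cx", "cy" (pixels), "rvec" (rotation vector, rad) and "tvec" (3), from world to camera coordinates, as OpenCV has them. Camera axes: x right, y down, z forward; pixel columns grow to the right and rows downward; lengths in m; the calibration is good to about 2 mm. A picture is of the moment at which its call begins. get_calibration takes no time and is no camera call.
- robot.sign_off(): hands the job in, once; it reports no verdict.
Trained networks look in the newest picture that a camera, given by its name, has taken for a name from the list of things; names that differ only in an ending like _2 or _b are one class to them, and where a whole thing is asked for, a point or a joint stands for the part that bears it (a point fixed in the world has none). Each returns a list of dicts, best first, with "confidence" (0 to 1); they miss things now and then, are a little off and sometimes report something else, mostly with a low value. They report only what shows in the picture. A call takes as long as a camera call. They do not tell look-alikes from the thing itself.
- eyes.look_for(name, camera): "position" ([x, y, z] in m, in world coordinates, good to about 4 mm: the middle of the surface that is visible of it).
- eyes.regions_of(name, camera): "pixels" (420x560 bool, what is visible of it).
The state is a dict: "clock": time; "joint_positions": joint angles; "joint_velocities": joint speeds; "tau": joint torques, N m; "eef_pos": TCP position; "ee_rot": TCP orientation; "contact_force": force on the tool from outside, world axes, zero at the start; "torque": the same for the moment, N m; "opening": finger opening in m.
Only numpy, scipy, OpenCV 4.12 (cv2) and the standard library are available. Lean on these libraries where they do the work, as an engineer would, in place of code of your own. Each camera call takes 0.05 s, during which the arm holds its last target. There are 200 camera calls.

TASK

Lay the wooden hanger bar along the balancing stand, with the knife edge in its groove, and shift it along until it balances level on the knife edge by itself, let go and touching neither rest. Then mark that point: set the blue hook saddle astride the bar straight above the knife edge, and leave the bar balanced level with the saddle on it. Do not shift the other things on the table.

Things in the scene. Friction and masses are not known exactly. Their poses are not given: they have to be found in the camera images.
- knife (a point): Centre of the top of the balancing stand's knife edge, 80 mm above the table; x along the stand, z up. Its blunt red top is 6 mm along x, 14 mm across (y). The blade and column below stay 14 mm across (6 mm along x for 6 mm down, 14 mm for the next 8 mm, then 24 mm).
- stand: Balancing stand fixed to the table, origin under the knife: dark steel base 170 x 80 x 12 mm. Two rubber-topped rests, at 60 mm either side of the knife along x, each 10 mm along x and 44 mm across, tops 53 mm above the table, catch the low end of an unbalanced bar at about 0.12 rad from level.
- bar_mid (a point): Middle (lengthwise, across and half-way up) of the loose hanger bar: wood with brass end caps, 200 mm long (x), 28 wide (y), 26 high (z up). An open-bottomed channel: top web 6 mm, side walls 4 mm, so a groove 20 mm wide and deep runs under it between the caps. With the groove's roof on the knife this point is 7 mm below the knife top.
- bar: The hanger bar; origin at the centre of its underside, same axes. 0.19 to 0.34 kg. Hidden unequal weights in the caps: it balances at some point within 30 mm of its middle, either way. On the knife it stays level by itself only with that point within about 3 mm of the knife's centre; otherwise the heavy end sinks onto a rest. Off centre it rocks longer.
- saddle_grip (a point): Grip point of the loose blue hook saddle that marks the balance point: on the mid-plane of its upright fin (24 mm long in x, 10 thick in y, 36 high), 24 mm above the plate the fin stands on, 44 mm above its feet; z up. With the saddle seated on the level bar above the knife, this point is 34 mm above the knife top.
- saddle: The hook saddle, 30 g; origin between its feet, same axes. Upside-down U, 24 mm long (x), 43 wide (y): two legs 16 mm long, 4 mm thick, 35 mm clear between them to go astride the bar, and a plate 4 mm thick on them (top 20 mm above the feet) that carries the fin.
- spool_white: Bystander: a white thread spool standing upright, 54 mm across, 54 mm high; origin at its underside.
- spool_red: Bystander: a red thread spool standing upright, 54 mm across, 54 mm high; origin at its underside.
- jar: Bystander: an amber glass jar with a steel lid, 60 mm across, 75 mm high; origin at its underside.
- comb: Bystander: a rug beater comb lying flat, dark wood handle, steel teeth, 160 mm long, 18 mm high; origin at its underside.
- shears: Bystander: shears with orange handles lying flat, 180 mm long, 12 mm high; origin at its underside.
Not all that is in view belongs to the job. Of the things that look like the stand, the smallest one is meant. Of the things that look like the saddle, the smaller one is meant.

How it is judged:
By the outcome, as a careful person would: the job done as asked, in the order asked, and still so for the second after the job is handed in, with the robot touching nothing.
It also fails if it takes over 72 s, if anything falls off the work surface, if the arm or the gripper's body presses on something with over 40 N, if the wrist force passes 120 N, or if a joint passes its speed limit or range.

## Working session

There is one attempt and no reset: what is moved stays moved. The work goes in short steps, Python scripts to look and compute and a tool call to move; the robot and the scene stay as the last step left them, time stands still between calls to the robot, and variables do not carry over. Pictures are saved under pics/ and viewed, about 8 in all and at most 12, crops included, and the job is handed in when it is done.

Besides the shell and the picture viewer there is one more tool, called as a command line: name --argument value ..., lists and objects as JSON in quotes. send_rows: Moves the arm, as the interface text tells. Its arguments: {"type":"object","properties":{"rows":{"type":"array"},"squeeze":{"type":"number"}},"required":["rows"]}

```bash
mkdir -p pics; ls; cat > h.py <<'E'
import numpy as np,cv2
from workcell import readout,eyes,robot
def save(im,n): cv2.imwrite('pics/'+n+'.png',cv2.cvtColor(im,cv2.COLOR_RGB2BGR))
def cal(cam):
    c=eyes.get_calibration(cam);R=cv2.Rodrigues(np.array(c['rvec'],float))[0];return c,R,np.array(c['tvec'],float).ravel()
def world(cam,d):
    c,R,t=cal(cam);v,u=np.indices(d.shape)
    P=np.stack([(u-c['cx'])/c['fx']*d,(v-c['cy'])/c['fy']*d,d],-1)
    return (P-t)@R
def pix(cam,p):
    c,R,t=cal(cam);q=R@np.array(p)+t;return [c['fx']*q[0]/q[2]+c['cx'],c['fy']*q[1]/q[2]+c['cy']]
E
python3 - <<'E'
from h import *
for c in ['top','scene']:
    im,d=eyes.read_camera(c);save(im,c+'0');np.savez('pics/'+c+'0.npz',im=im,d=d)
    for n in ['stand','bar','saddle']:
        for r in eyes.look_for(n,c): print(c,n,np.round(r['position'],4),round(r['confidence'],2),np.round(pix(c,r['position'])))
i=[cv2.imread('pics/%s0.png'%c) for c in ['top','scene']]
print(readout.observe())
E
```

```text
pics
top stand [0.2539 0.2705 0.0165] 0.91 [165. 294.]
top stand [ 0.2066 -0.3914  0.0161] 0.87 [394. 312.]
top stand [ 0.5666 -0.0172  0.0102] 0.83 [266. 188.]
top bar [ 0.5201 -0.2726  0.027 ] 0.78 [353. 204.]
top saddle [0.5846 0.2132 0.0261] 0.71 [188. 180.]
top saddle [0.5091 0.2624 0.0207] 0.66 [170. 206.]
scene stand [ 0.2268 -0.3806  0.0159] 0.83 [267. 164.]
scene stand [ 0.5811 -0.0089  0.013 ] 0.75 [249. 260.]
scene stand [0.7448 0.0824 0.0507] 0.63 [215. 298.]
scene stand [0.2657 0.2816 0.0158] 0.61 [414. 266.]
scene stand [0.7105 0.2724 0.0139] 0.55 [280. 353.]
scene stand [ 0.4017 -0.0923  0.0397] 0.18 [281. 213.]
scene bar [ 0.5312 -0.2681  0.0234] 0.77 [211. 207.]
scene saddle [0.5964 0.2301 0.0296] 0.88 [306. 311.]
scene saddle [0.5199 0.2725 0.0155] 0.86 [343. 310.]
{'clock': 0.4, 'joint_positions': array([70.40910175, 27.33739748,  1.28498336, 89.12482316, -0.65895287,
       63.55708548, -4.76061022]), 'joint_velocities': array([-0.07191593, -0.07246914,  0.02612929, -0.01853595,  0.0601511 ,
        0.02505764,  0.0011091 ]), 'tau': array([-1.29287517e-03, -5.82059491e+01,  1.53085805e+00, -2.72533929e+01,
       -5.44286426e-02,  1.20478866e-02,  6.39437985e-05]), 'eef_pos': array([ 0.15637074, -0.6565878 ,  0.23052737]), 'ee_rot': array([[ 2.31666494e-01, -6.67049894e-05,  9.72795267e-01],
       [-9.72795247e-01,  1.96994722e-04,  2.31666503e-01],
       [-2.07088845e-04, -9.99999978e-01, -1.92532199e-05]]), 'contact_force': array([-0.42489514, -0.27285934,  0.13598476]), 'torque': array([ 0.02358257,  0.00787834, -0.01974728]), 'opening': 0.0877344672936281}
```

View pics/top0.png

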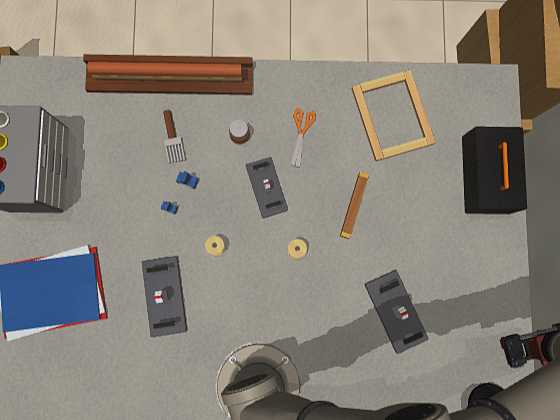

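View pics/scene0.png

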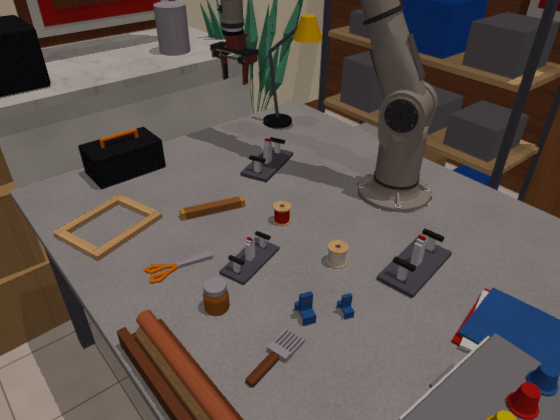

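Top view: three stand look-alikes at (266,188), (165,294) and (394,312). Two saddles, at (187,179) and (170,207). The bar is at (354,205). The first stand and the second saddle look smallest. Next I measure sizes and view an enlarged crop.

```bash
cat >> h.py <<'E'
def rect(P):
    (c,s,a)=cv2.minAreaRect((P[:,:2]*1000).astype(np.float32))
    if s[0]<s[1]: s=s[::-1];a+=90
    return np.round(c,1),np.round(s,1),round((a+90)%180-90,1)
E
python3 - <<'E'
from h import *
band={'stand':[(.006,.018),(.047,.058),(.074,.09)],'bar':[(.02,.035)],'saddle':[(.014,.028),(.045,.065),(.065,.09)]}
for c in ['top','scene']:
    im,d=eyes.read_camera(c);W=world(c,d)
    for n in band:
        for r in eyes.regions_of(n,c):
            m=r['pixels']&(d>0);P=W[m]
            if abs(np.median(P[:,1]))>.45 or r['confidence']<.4: continue
            print(c,n,round(r['confidence'],2),np.round(np.median(np.argwhere(m),0)[::-1]),m.sum(),'zmax',P[:,2].max().round(3))
            for lo,hi in band[n]:
                Q=P[(P[:,2]>lo)&(P[:,2]<hi)]
                if len(Q)>3: print('   ',lo,len(Q),*rect(Q),'mean',(Q.mean(0)*1000).round(1))
    # red
    hsv=cv2.cvtColor(im,cv2.COLOR_RGB2HSV);red=((hsv[...,0]<8)|(hsv[...,0]>172))&(hsv[...,1]>120)&(hsv[...,2]>80)
    k,l,s,ce=cv2.connectedComponentsWithStats(red.astype(np.uint8))
    for i in range(1,k):
        q=W[(l==i)&(d>0)]
        if len(q)and .06<np.median(q[:,2])<.12 and s[i,4]<200: print('red',ce[i].round(1),s[i,4],(q.mean(0)*1000).round(1))
t=cv2.imread('pics/top0.png')[145:245,150:290];s=cv2.imread('pics/scene0.png')[220:330,210:370]
z=np.hstack([cv2.resize(t,(400,286),interpolation=2),cv2.resize(s,(400,286),interpolation=2)])
cv2.imwrite('pics/crop0.png',z)
E
```

```text
top stand 0.88 [266. 188.] 1510 zmax 0.087
    0.006 1204 [568.7 -18. ] [169.6  80.2] 18.1 mean [566.6 -18.4  12. ]
    0.047 107 [568.9 -17.8] [129.6  43. ] 18.3 mean [570.2 -17.4  52.5]
    0.074 17 [566.8 -17.9] [12.4 10.8] -68.9 mean [567.1 -17.7  78.7]
top stand 0.77 [396. 312.] 2671 zmax 0.109
    0.006 1660 [ 207.4 -397.3] [219.8 102.6] 24.3 mean [ 208.9 -393.5   14.2]
    0.047 24 [ 214.8 -399.3] [156.4  55. ] 22.9 mean [ 199.7 -398.6   53. ]
    0.074 51 [ 208.6 -390.1] [162.   48.7] 22.8 mean [ 213.  -393.6   81.5]
top bar 0.58 [354. 207.] 641 zmax 0.037
    0.02 579 [ 516.3 -277.2] [197.6  28.5] -16.6 mean [ 514.  -276.3   26.5]
top saddle 0.8 [187. 180.] 183 zmax 0.079
    0.014 84 [585.6 215.7] [53. 28.] 70.2 mean [583.5 211.3  24. ]
    0.045 17 [582.3 213.1] [26.   4.2] -18.9 mean [580.6 213.1  53.7]
    0.065 46 [583.9 217.6] [26.9 13.9] -19.5 mean [584.2 217.2  72. ]
red [108.  73.] 1 [884.  441.6  87.3]
red [174.  74.] 1 [884.1 252.1  87.9]
red [227.  75.] 1 [885.   99.5  84.8]
red [266.3 182.5] 11 [570.4 -17.8  79.2]
red [156.7 296.7] 16 [248.4 276.5  98.8]
red [40
[... 958 characters left out ...]
306. 308.] 432 zmax 0.073
    0.014 157 [591.8 217.5] [59.8 29. ] 70.3 mean [598.3 228.9  23.6]
    0.045 85 [593.7 223. ] [30.2  9.8] -31.7 mean [595.  222.1  55.6]
    0.065 60 [591.8 219.4] [29.1 12.2] -19.2 mean [593.  219.9  69.9]
scene saddle 0.75 [346. 306.] 299 zmax 0.058
    0.014 120 [509.8 269.3] [44.  24.4] 69.5 mean [513.4 274.7  19.8]
    0.045 59 [510.1 269.4] [22.6 12.3] -20.1 mean [511.1 269.9  51.9]
scene saddle 0.63 [167. 267.] 607 zmax 0.016
    0.014 14 [ 673.8 -101.1] [63.9 12.3] -15.8 mean [668.7 -98.   14.9]
red [266.8 139.1] 8 [ 211.7 -397.8  100.5]
red [421.7 236.5] 18 [252.3 275.8 102.9]
red [249.1 238.2] 13 [573.3 -16.3  78.6]
red [145. 330.] 1 [921.7 102.1  90.1]
```

View pics/crop0.png

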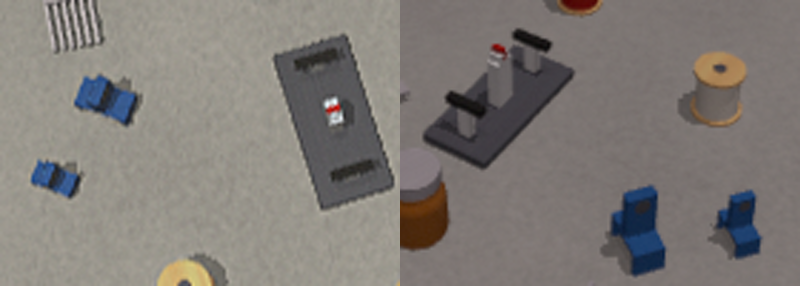

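Stand: the one at (266,188) is meant, with a base of 170×80 against 220×103 for the others. Saddle: the one at (170,207) is meant, with a plate of 44×24 against 55×28. The crop confirms both. The bar is at about (0.519, −0.277), with its axis at −17°. I'm moving above it.

send_rows --rows '[[[0,0,-0.04],[0.027,0.028,0],0.07],[[0,0,-0.1],[0.055,0.057,0],0.07],[[0,0,-0.16],[0.085,0.089,0],0.07],[[0,0,-0.22],[0.115,0.121,0],0.07],[[0,0,-0.28],[0.145,0.153,-0.01],0.07],[[0,0,-0.34],[0.175,0.184,-0.02],0.07],[[0,0,-0.4],[0.205,0.215,-0.03],0.07],[[0,0,-0.46],[0.235,0.246,-0.04],0.07]]' --squeeze 30

```text
clock: 1.6
eef_pos: [0.3925, -0.4094, 0.1906]
ee_rot: [[-0.227, 0.001, 0.974], [-0.974, -0.001, -0.227], [0.0, -1.0, 0.001]]
contact_force: [0.8, -0.1, -0.8]
opening: 0.0697
```

send_rows --rows '[[[0,0,-0.01],[0.025,0.027,-0.01],0.07],[[0,0,-0.03],[0.05,0.053,-0.02],0.07],[[0,0,-0.05],[0.075,0.08,-0.04],0.07],[[0,0,-0.065],[0.1,0.106,-0.06],0.07],[[0,0,-0.065],[0.12,0.126,-0.08],0.07],[[0,0,-0.065],[0.1265,0.132,-0.09],0.07],[[0,0,-0.065],[0.1265,0.132,-0.09],0.07]]'

```text
clock: 2.3
eef_pos: [0.5189, -0.276, 0.0994]
ee_rot: [[-0.287, -0.002, 0.958], [-0.958, 0.001, -0.287], [-0.0, -1.0, -0.002]]
contact_force: [-0.6, -0.8, -0.5]
opening: 0.07
```

```bash
cat >> h.py <<'E'
def ft(n=8):
    F=[]
    for i in range(n):
        eyes.read_camera('top');s=readout.observe();F.append(np.r_[s['contact_force'],s['torque']])
    return np.mean(F,0).round(4),(np.std(F,0)/n**.5).round(4),s
E
python3 - <<'E'
from h import *
a,b,s=ft(8);np.save('pics/ft0.npy',a);print(a,b,s['eef_pos'].round(4),s['ee_rot'].round(3))
W=world('scene',eyes.read_camera('scene')[1])
for c in ['top','scene']:
    im,d=eyes.read_camera(c);W=world(c,d)
    for r in eyes.regions_of('bar',c)[:1]:
        P=W[r['pixels']];Q=P[(P[:,2]>.022)&(P[:,2]<.034)];print(c,*rect(Q))
im,_=eyes.read_camera('scene');save(cv2.resize(im[120:280,130:340],(800,600)),'pre')
E
```

```text
[ 0.1714  0.0113  0.0683  0.0224  0.0156 -0.0034] [0.2257 0.1643 0.0561 0.0085 0.0064 0.0084] [ 0.5187 -0.2785  0.1014] [[-0.291  0.001  0.957]
 [-0.957 -0.001 -0.291]
 [ 0.001 -1.     0.002]]
top [ 517.  -278.2] [199.4  28.5] -17.2
scene [ 521.5 -276. ] [199.9  36.5] -17.1
```

View pics/pre.png

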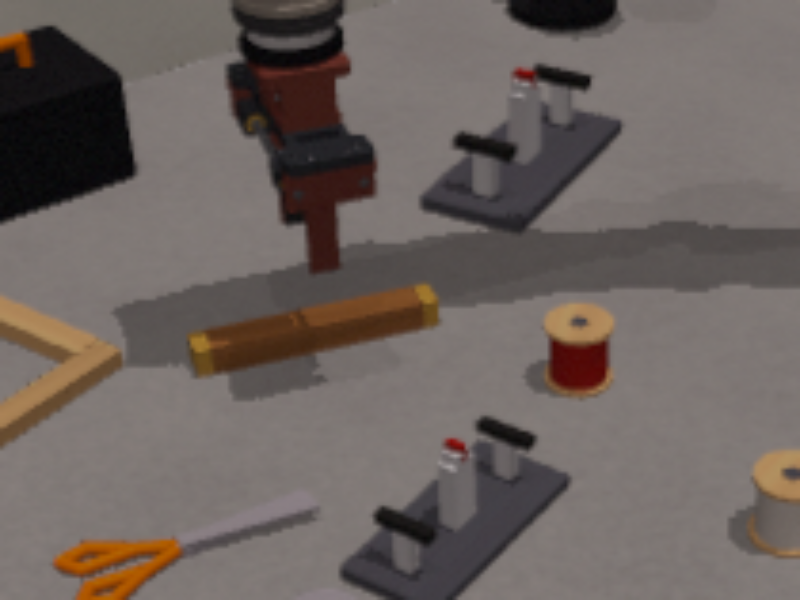

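The gripper is straddling the bar, which is at scene crop (310,330), and the way down is clear. I'm descending to grip.

send_rows --rows '[[[0,0,0],[0,0,-0.025],0.07],[[0,0,0],[0,0,-0.05],0.07],[[0,0,0],[0,0,-0.07],0.07],[[0,0,0],[0,0,-0.082],0.07],[[0,0,0],[0,0,-0.089],0.07],[[0,0,0],[0,0,-0.089],0.07]]'

```text
clock: 3.6
eef_pos: [0.5187, -0.2773, 0.0112]
ee_rot: [[-0.29, -0.0, 0.957], [-0.957, -0.0, -0.29], [0.0, -1.0, -0.0]]
contact_force: [0.1, 0.1, -0.7]
opening: 0.07
```

send_rows --rows '[[[0,0,0],[0,0,0],0.04],[[0,0,0],[0,0,0],0.02],[[0,0,0],[0,0,0],0.02],[[0,0,0],[0,0,0],0.02],[[0,0,0],[0,0,0],0.02],[[0,0,0],[0,0,0],0.02]]' --squeeze 30

```text
clock: 4.2
eef_pos: [0.5188, -0.2773, 0.0114]
ee_rot: [[-0.29, -0.0, 0.957], [-0.957, -0.0, -0.29], [0.0, -1.0, 0.0]]
contact_force: [-0.6, 0.5, 1.4]
opening: 0.0278
```

send_rows --rows '[[[0,0,0],[0,0,0.02],0.02],[[0,0,0],[0,0,0.045],0.02],[[0,0,0],[0,0,0.075],0.02],[[0,0,0],[0,0,0.105],0.02],[[0,0,0],[0,0,0.12],0.02],[[0,0,0],[0,0,0.12],0.02]]'

```text
clock: 4.8
eef_pos: [0.5199, -0.2778, 0.1331]
ee_rot: [[-0.29, 0.003, 0.957], [-0.957, -0.002, -0.29], [0.001, -1.0, 0.004]]
contact_force: [-0.1, 0.6, -1.9]
opening: 0.0275
```

```bash
python3 - <<'E'
from h import *
a,b,s=ft(12);f0=np.load('pics/ft0.npy');print(a-f0,b,s['eef_pos'].round(4),s['ee_rot'].round(3),s['opening'])
E_=[]
d=a-f0;ax=s['ee_rot'][:,2];jaw=s['ee_rot'][:,0];print('moment about jaw',d[3:]@jaw,'Fz',d[2],'offset along z_tool if com at r*ax: ',(d[3:]@np.cross(ax,[0,0,1]))/d[2])
for i in range(4): 
    eyes.read_camera('top');s=readout.observe();print(s['eef_pos'].round(4))
for c in ['top','scene']:
    im,D=eyes.read_camera(c);W=world(c,D)
    for r in eyes.regions_of('bar',c)[:1]:
        P=W[r['pixels']];z=np.median(P[:,2]);Q=P[abs(P[:,2]-z)<.01];print(c,z.round(4),*rect(Q))
E
```

```text
[-0.3535  0.2407 -2.7463  0.0344  0.0097  0.0177] [0.1211 0.1418 0.139  0.0076 0.0091 0.0081] [ 0.5187 -0.2772  0.1311] [[-0.29  -0.     0.957]
 [-0.957 -0.    -0.29 ]
 [ 0.    -1.    -0.   ]] 0.027720615085955344
moment about jaw -0.01924675618860978 Fz -2.7462999999999997 offset along z_tool if com at r*ax:  0.007009700583011725
[ 0.5188 -0.2772  0.1312]
[ 0.5188 -0.2773  0.1313]
[ 0.5188 -0.2773  0.1314]
[ 0.5188 -0.2773  0.1314]
top 0.1457 [ 460.3 -255.7] [77.2 18.9] -16.8
scene 0.1403 [ 522.3 -276.1] [199.1  35. ] -17.5
```

The bar is held, mass about 0.28 kg, and the wrist moment puts its balance point at about +7±4 mm along tool z. The two cameras agree on the bar-to-stand offset to within 1 mm, which puts the knife at about (0.571, −0.017). I'm carrying the bar there.

send_rows --rows '[[[0,0,0.05],[0.004,0.02,0],0.02],[[0,0,0.15],[0.01,0.06,0],0.02],[[0,0,0.25],[0.018,0.105,0],0.02],[[0,0,0.35],[0.027,0.15,0],0.02],[[0,0,0.45],[0.035,0.195,0],0.02],[[0,0,0.54],[0.041,0.232,0],0.02],[[0,0,0.59],[0.0446,0.252,0],0.02],[[0,0,0.607],[0.0456,0.2584,0],0.02]]'

```text
clock: 6.6
eef_pos: [0.5647, -0.0154, 0.1316]
ee_rot: [[0.314, 0.001, 0.949], [-0.949, 0.001, 0.314], [-0.001, -1.0, 0.001]]
contact_force: [0.4, -0.2, -1.8]
opening: 0.0276
```

send_rows --rows '[[[0,0,0],[0,0,0],0.02],[[0,0,0],[0,0,0],0.02],[[0,0,0],[0,0,-0.015],0.02],[[0,0,0],[0,0,-0.03],0.02],[[0,0,0],[0,0,-0.03],0.02],[[0,0,0],[0,0,-0.03],0.02]]'

```text
clock: 7.2
eef_pos: [0.5639, -0.0159, 0.1005]
ee_rot: [[0.313, -0.002, 0.95], [-0.95, 0.001, 0.313], [-0.001, -1.0, -0.001]]
contact_force: [0.4, 0.3, -2.3]
opening: 0.0279
```

```bash
python3 - <<'E'
from h import *
a,b,s=ft(16);f0=np.load('pics/ft0.npy');ax=s['ee_rot'][:,2]
d=a-f0;print(d,b,s['eef_pos'].round(4),s['ee_rot'].round(3),s['opening'],'r',(d[3:]@np.cross(ax,[0,0,1]))/d[2])
for c in ['top','scene']:
    im,D=eyes.read_camera(c);W=world(c,D)
    save(cv2.resize(im[210:320,190:330] if c=='scene' else im[140:230,210:330],(400,300)),'on_'+c)
    for r in eyes.regions_of('bar',c)[:1]:
        P=W[r['pixels']];z=np.median(P[:,2]);Q=P[abs(P[:,2]-z)<.012];print(c,z.round(4),*rect(Q))
    for r in eyes.regions_of('stand',c):
        P=W[r['pixels']];Q=P[(P[:,2]>.006)&(P[:,2]<.018)]
        if len(Q)>9: print(c,len(Q),*rect(Q))
cv2.imwrite('pics/on.png',np.hstack([cv2.imread('pics/on_top.png'),cv2.imread('pics/on_scene.png')]))
E
```

```text
[-0.3222  0.1207 -2.6617 -0.0272 -0.0096  0.0074] [0.1508 0.076  0.0991 0.0065 0.0082 0.0049] [ 0.5647 -0.0154  0.1016] [[ 0.314  0.001  0.949]
 [-0.949  0.001  0.314]
 [-0.001 -1.     0.001]] 0.027738760085740142 r -0.0002174989948197782
top 1696 [ 207.3 -397.5] [220.9 106.2] 24.2
top 1809 [247.2 274.1] [219.3 104.8] 9.1
scene 0.1134 [588.3 -10.9] [162.7  38.2] 18.0
scene 1018 [572.4 -16.8] [174.4  81.6] 18.8
scene 355 [ 171.2 -380. ] [196.5  77.2] 43.0
scene 1673 [253.1 275.6] [221.4 104.4] 9.2
```

View pics/on.png

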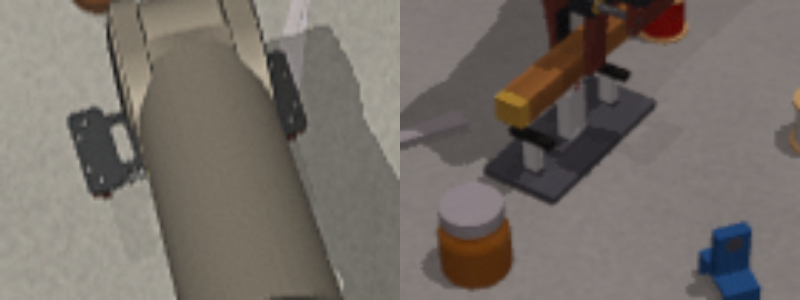

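The lateral position is 3.4 mm off because the move stopped short. I'll correct that before lowering.

send_rows --rows '[[[0,0,0],[0.002,-0.001,0],0.02],[[0,0,0],[0.0035,-0.0024,0],0.02],[[0,0,0],[0.0035,-0.0024,0],0.02],[[0,0,0],[0.0035,-0.0024,0],0.02],[[0,0,0],[0.0035,-0.0024,0],0.02],[[0,0,0],[0.0035,-0.0024,0],0.02]]'

```text
clock: 8.9
eef_pos: [0.5681, -0.0178, 0.1016]
ee_rot: [[0.314, 0.0, 0.949], [-0.949, 0.001, 0.314], [-0.001, -1.0, 0.001]]
contact_force: [-0.2, 0.3, -2.3]
opening: 0.0278
```

```bash
python3 - <<'E'
from h import *
a,b,s=ft(3);print(a,s['eef_pos'].round(4),s['ee_rot'].round(3))
E
```

```text
[-0.0179 -0.5823 -2.6154 -0.0089  0.0399  0.0273] [ 0.5681 -0.0178  0.1016] [[ 0.314  0.001  0.949]
 [-0.949  0.001  0.314]
 [-0.001 -1.     0.001]]
```

send_rows --rows '[[[0,0,0],[0,0,-0.01],0.02],[[0,0,0],[0,0,-0.018],0.02],[[0,0,0],[0,0,-0.024],0.02],[[0,0,0],[0,0,-0.027],0.02],[[0,0,0],[0,0,-0.029],0.02],[[0,0,0],[0,0,-0.03],0.02],[[0,0,0],[0,0,-0.03],0.02],[[0,0,0],[0,0,-0.03],0.02]]'

```text
clock: 9.85
eef_pos: [0.5683, -0.0178, 0.0718]
ee_rot: [[0.314, 0.001, 0.949], [-0.949, 0.001, 0.314], [-0.001, -1.0, 0.001]]
contact_force: [-0.3, -0.3, -3.1]
opening: 0.0275
```

```bash
python3 - <<'E'
from h import *
a,b,s=ft(4);print(a-np.load('pics/ft0.npy'),s['eef_pos'].round(4),s['ee_rot'].round(3))
E
```

```text
[ 0.1015  0.1163 -2.2813 -0.0239  0.0137  0.0178] [ 0.5682 -0.0178  0.0718] [[ 0.314  0.001  0.949]
 [-0.949  0.001  0.314]
 [-0.001 -1.     0.001]]
```

It is in the groove with no wall contact. Lowering a hair and releasing.

send_rows --rows '[[[0,0,0],[0,0,-0.0005],0.0278],[[0,0,0],[0,0,-0.0005],0.03],[[0,0,0],[0,0,-0.0005],0.034],[[0,0,0],[0,0,-0.0005],0.045],[[0,0,0],[0,0,-0.0005],0.045],[[0,0,0],[0,0,-0.0005],0.045],[[0,0,0],[0,0,-0.0005],0.045],[[0,0,0],[0,0,-0.0005],0.045]]'

```text
clock: 10.85
eef_pos: [0.5682, -0.0178, 0.0712]
ee_rot: [[0.314, 0.001, 0.949], [-0.949, 0.001, 0.314], [-0.001, -1.0, 0.001]]
contact_force: [0.5, -0.5, -0.9]
opening: 0.0449
```

```bash
cat >> h.py <<'E'
def tilt(c='scene',K=np.array([.571,-.0168]),ang=18.3):
    u=np.array([np.cos(np.radians(ang)),np.sin(np.radians(ang))]);w=np.array([-u[1],u[0]])
    im,D=eyes.read_camera(c);W=world(c,D)
    m=max(eyes.regions_of('bar',c),key=lambda r:r['confidence'])['pixels']&(D>0);P=W[m]
    q=P[:,:2]-K;al=q@u;la=q@w;z=P[:,2]
    ok=(abs(al)<.125)&(z>.03)&(z<.13);al,la,z=al[ok],la[ok],z[ok]
    bins=np.arange(-.11,.11,.01);X=[];Z=[]
    for b in bins:
        k=(al>=b)&(al<b+.01)
        if k.sum()>6: X.append(b+.005);Z.append(np.percentile(z[k],85))
    p=np.polyfit(X,Z,1)
    print(c,'n',len(al),'slope',p[0].round(4),'z0',p[1].round(4),'al',al.min().round(4),al.max().round(4),'la',la.min().round(4),la.max().round(4))
    return im,D
E
python3 - <<'E'
from h import *
for i in range(3): im,_=tilt()
save(cv2.resize(im[190:300,170:330],(720,495)),'rel1');print(readout.observe()['clock'])
E
```

```text
scene n 598 slope -0.0692 z0 0.0864 al -0.0525 0.1018 la -0.0157 0.0172
scene n 590 slope -0.012 z0 0.0845 al -0.0585 0.1015 la -0.0157 0.0172
scene n 623 slope -0.0255 z0 0.0864 al -0.0545 0.1026 la -0.0238 0.0158
11.15
```

View pics/rel1.png

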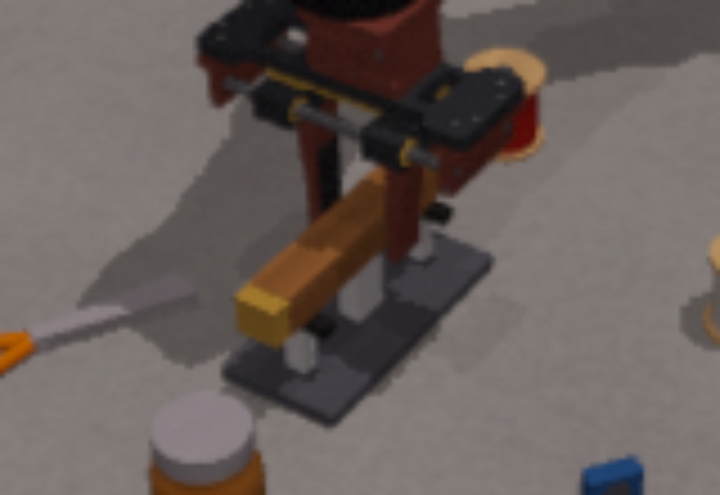

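send_rows --rows '[[[0,0,0],[0,0,0.01],0.045],[[0,0,0],[0,0,0.035],0.045],[[0,0,0],[0,0,0.065],0.045],[[0,0,0],[0,0,0.1],0.045],[[0,0,0],[0,0,0.13],0.045],[[0,0,0],[0,0,0.15],0.045],[[0,0,0],[0,0,0.15],0.045]]'

```text
clock: 11.85
eef_pos: [0.5702, -0.0176, 0.2252]
ee_rot: [[0.314, 0.008, 0.949], [-0.949, 0.001, 0.314], [0.001, -1.0, 0.008]]
contact_force: [1.1, 0.1, -0.4]
opening: 0.045
```

```bash
cat >> h.py <<'E'
def tilt2(c='scene',K=np.array([.5728,-.0162]),ang=18.3,n=1):
    u=np.array([np.cos(np.radians(ang)),np.sin(np.radians(ang))]);w=np.array([-u[1],u[0]])
    for i in range(n):
        im,D=eyes.read_camera(c);W=world(c,D);q=W[...,:2]-K;al=q@u;la=q@w;z=W[...,2]
        k=(abs(al)<.098)&(abs(la)<.009)&(z>.065)&(z<.105)
        A,Z=al[k],z[k];p=np.polyfit(A,Z,1)
        for _ in range(4):
            g=abs(Z-np.polyval(p,A))<.005;p=np.polyfit(A[g],Z[g],1)
        kk=(abs(al)<.13)&(abs(la)<.016)&(abs(z-np.polyval(p,al))<.006);a=al[kk];l=la[kk]
        print(c,'n',g.sum(),'slope',p[0].round(4),'z0',p[1].round(4),'ends',np.percentile(a,[.3,99.7]).round(4),'lat',np.percentile(l,[1,99]).round(4))
    return im,D
E
python3 - <<'E'
from h import *
im,_=tilt2(n=5)
save(cv2.resize(im[190:300,170:330],(720,495)),'rel2');print(readout.observe()['clock'])
E
```

```text
scene n 376 slope -0.1023 z0 0.0853 ends [-0.0999  0.0983] lat [-0.0146  0.0154]
scene n 363 slope -0.0952 z0 0.0851 ends [-0.0999  0.0988] lat [-0.0154  0.015 ]
scene n 355 slope -0.0844 z0 0.0853 ends [-0.1005  0.0989] lat [-0.0151  0.0149]
scene n 350 slope -0.075 z0 0.0852 ends [-0.1008  0.0993] lat [-0.015  0.015]
scene n 356 slope -0.0685 z0 0.0853 ends [-0.1001  0.0989] lat [-0.0149  0.0148]
12.1
```

View pics/rel2.png

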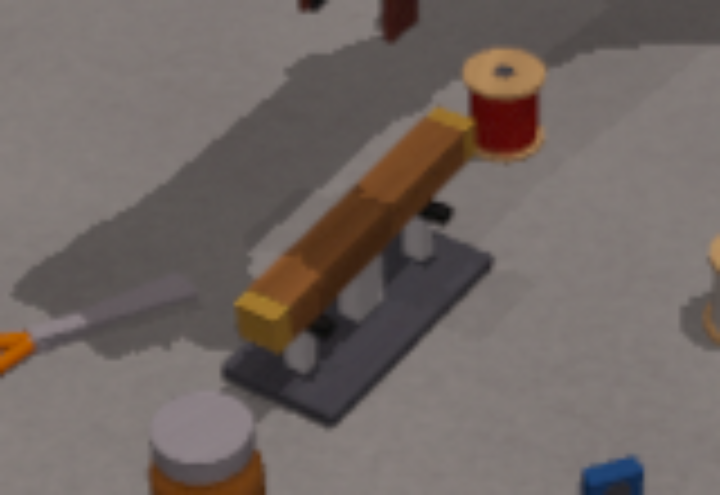

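The bar is on the knife and still rocking (slope −0.10, falling to −0.07). I'll let it settle.

send_rows --rows '[[[0,0,0],[0,0,0],0.045],[[0,0,0],[0,0,0],0.045],[[0,0,0],[0,0,0],0.045],[[0,0,0],[0,0,0],0.045],[[0,0,0],[0,0,0],0.045],[[0,0,0],[0,0,0],0.045],[[0,0,0],[0,0,0],0.045],[[0,0,0],[0,0,0],0.045]]'

```text
clock: 12.9
eef_pos: [0.5674, -0.0179, 0.22]
ee_rot: [[0.314, -0.002, 0.949], [-0.949, 0.001, 0.314], [-0.001, -1.0, -0.001]]
contact_force: [-0.6, -0.1, -0.6]
opening: 0.0447
```

```bash
python3 - <<'E'
from h import *
im,_=tilt2(n=4)
E
```

```text
scene n 378 slope -0.1007 z0 0.0853 ends [-0.102   0.0988] lat [-0.0145  0.015 ]
scene n 377 slope -0.1057 z0 0.0853 ends [-0.1004  0.0977] lat [-0.0143  0.0149]
scene n 374 slope -0.1082 z0 0.0853 ends [-0.0998  0.0983] lat [-0.0148  0.0149]
scene n 375 slope -0.1012 z0 0.0853 ends [-0.0991  0.0987] lat [-0.0149  0.0148]
```

send_rows --rows '[[[0,0,0],[0,0,0],0.045],[[0,0,0],[0,0,0],0.045],[[0,0,0],[0,0,0],0.045],[[0,0,0],[0,0,0],0.045],[[0,0,0],[0,0,0],0.045],[[0,0,0],[0,0,0],0.045],[[0,0,0],[0,0,0],0.045],[[0,0,0],[0,0,0],0.045]]'

```text
clock: 13.9
eef_pos: [0.5673, -0.0179, 0.22]
ee_rot: [[0.314, -0.001, 0.949], [-0.949, 0.001, 0.314], [-0.001, -1.0, -0.001]]
contact_force: [-0.4, 0.8, 0.8]
opening: 0.0448
```

```bash
python3 - <<'E'
from h import *
im,_=tilt2(n=4);print(readout.observe()['clock'],readout.observe()['eef_pos'])
E
```

```text
scene n 349 slope -0.0559 z0 0.0852 ends [-0.1015  0.0996] lat [-0.0148  0.0152]
scene n 358 slope -0.0623 z0 0.0853 ends [-0.1001  0.0984] lat [-0.0144  0.0151]
scene n 360 slope -0.0724 z0 0.085 ends [-0.1012  0.0986] lat [-0.0149  0.015 ]
scene n 370 slope -0.0839 z0 0.0852 ends [-0.1009  0.0987] lat [-0.0147  0.0154]
14.1 [ 0.56733876 -0.01787651  0.21996584]
```

The rock's mean sits near −0.08 and the bar is pendulum-stable, so the balance point is about 3.6–4.5 mm beyond the knife's centre towards +x. I'll regrip, check the tilt, level it and shift by −4 mm along the stand.

send_rows --rows '[[[0,0,0],[0.0005,0,-0.03],0.05],[[0,0,0],[0.001,0,-0.065],0.05],[[0,0,0],[0.001,0,-0.1],0.05],[[0,0,0],[0.001,0,-0.125],0.05],[[0,0,0],[0.001,0,-0.14],0.05],[[0,0,0],[0.001,0,-0.1485],0.05],[[0,0,0],[0.001,0,-0.1485],0.05],[[0,0,0],[0.001,0,-0.1485],0.05]]'

```text
clock: 14.9
eef_pos: [0.5692, -0.0178, 0.0725]
ee_rot: [[0.314, 0.0, 0.949], [-0.949, 0.001, 0.314], [-0.001, -1.0, 0.0]]
contact_force: [0.0, 0.3, -0.4]
opening: 0.0502
```

send_rows --rows '[[[0,0,0],[0,0,0],0.035],[[0,0,0],[0,0,0],0.02],[[0,0,0],[0,0,0],0.02],[[0,0,0],[0,0,0],0.02],[[0,0,0],[0,0,0],0.02],[[0,0,0],[0,0,0.003],0.02],[[0,0,0],[0,0,0.003],0.02],[[0,0,0],[0,0,0.003],0.02]]' --squeeze 30

```text
clock: 15.7
eef_pos: [0.5688, -0.0178, 0.0751]
ee_rot: [[0.314, -0.001, 0.949], [-0.949, 0.001, 0.314], [-0.001, -1.0, -0.0]]
contact_force: [-0.5, 0.1, -3.1]
opening: 0.0278
```

```bash
python3 - <<'E'
from h import *
im,D=tilt2(n=4);s=readout.observe();print(s['clock'],s['eef_pos'],s['opening'],s['ee_rot'].round(3))
# end cap check
W=world('scene',D);u=np.array([.9494,.314]);w=np.array([-.314,.9494]);q=W[...,:2]-[.5728,-.0162];al=q@u;la=q@w;z=W[...,2]
for lo in [-.098,-.08,-.06,.03,.05,.07,.085]:
    k=(al>lo)&(al<lo+.012)&(abs(la)<.009)&(z>.06)&(z<.11);print(lo,k.sum(),np.median(z[k]).round(4) if k.sum() else '')
E
```

```text
scene n 228 slope -0.0591 z0 0.0872 ends [-0.0693  0.0993] lat [-0.0157  0.0147]
scene n 232 slope -0.0611 z0 0.0869 ends [-0.0696  0.0979] lat [-0.0154  0.0149]
scene n 225 slope -0.058 z0 0.0872 ends [-0.0691  0.0984] lat [-0.0156  0.015 ]
scene n 227 slope -0.0584 z0 0.087 ends [-0.0699  0.0981] lat [-0.0154  0.0147]
15.9 [ 0.56895218 -0.01778144  0.07519236] 0.02781656495596818 [[ 0.314 -0.     0.949]
 [-0.949  0.001  0.314]
 [-0.001 -1.    -0.   ]]
-0.098 0 
-0.08 4 0.0905
-0.06 4 0.0884
0.03 25 0.0853
0.05 22 0.0844
0.07 24 0.0828
0.085 48 0.0798
```

send_rows --rows '[[[0.009,-0.028,0],[-0.002,-0.0006,0.002],0.02],[[0.018,-0.055,0],[-0.0038,-0.0013,0.002],0.02],[[0.018,-0.055,0],[-0.0038,-0.0013,0.002],0.02],[[0.018,-0.055,0],[-0.0038,-0.0013,0.002],0.02],[[0.018,-0.055,0],[-0.0038,-0.0013,0.002],0.02],[[0.018,-0.055,0],[-0.0038,-0.0013,0.002],0.02]]'

```text
clock: 16.5
eef_pos: [0.5655, -0.0188, 0.0772]
ee_rot: [[0.314, 0.055, 0.948], [-0.949, 0.019, 0.314], [-0.001, -0.998, 0.058]]
contact_force: [0.1, -0.5, -3.3]
opening: 0.0279
```

```bash
python3 - <<'E'
from h import *
im,D=tilt2(n=4);s=readout.observe();print(s['clock'],s['eef_pos'],s['contact_force'],s['ee_rot'].round(3))
E
```

```text
scene n 229 slope -0.0048 z0 0.0893 ends [-0.0854  0.0951] lat [-0.0152  0.0148]
scene n 235 slope -0.0042 z0 0.0894 ends [-0.0862  0.0943] lat [-0.0147  0.0147]
scene n 227 slope -0.0016 z0 0.0893 ends [-0.0853  0.0939] lat [-0.0154  0.0147]
scene n 235 slope -0.0028 z0 0.0893 ends [-0.086   0.0942] lat [-0.0153  0.015 ]
16.7 [ 0.56525424 -0.01895859  0.07713059] [-0.40909235 -0.6534155  -2.53688145] [[ 0.314  0.054  0.948]
 [-0.949  0.019  0.314]
 [-0.001 -0.998  0.058]]
```

The bar is level in the grip and the seat is about 3.8 mm below. Lowering and releasing gently.

send_rows --rows '[[[0,0,0],[0,0,-0.0015],0.02],[[0,0,0],[0,0,-0.003],0.02],[[0,0,0],[0,0,-0.0038],0.02],[[0,0,0],[0,0,-0.004],0.02],[[0,0,0],[0,0,-0.004],0.02],[[0,0,0],[0,0,-0.004],0.0278],[[0,0,0],[0,0,-0.004],0.03],[[0,0,0],[0,0,-0.004],0.034]]'

```text
clock: 17.5
eef_pos: [0.5658, -0.0189, 0.0736]
ee_rot: [[0.314, 0.055, 0.948], [-0.949, 0.019, 0.314], [-0.001, -0.998, 0.059]]
contact_force: [1.0, 0.5, 0.4]
opening: 0.0333
```

send_rows --rows '[[[0,0,0],[0,0,0],0.045],[[0,0,0],[0,0,0],0.05],[[0,0,0],[0,0,0.01],0.05],[[0,0,0],[0,0,0.03],0.05],[[0,0,0],[0,0,0.06],0.05],[[0,0,0],[0,0,0.09],0.05],[[0,0,0],[0,0,0.12],0.05],[[0,0,0],[0,0,0.15],0.05]]'

```text
clock: 18.3
eef_pos: [0.5656, -0.0189, 0.2256]
ee_rot: [[0.314, 0.056, 0.948], [-0.949, 0.019, 0.314], [-0.001, -0.998, 0.059]]
contact_force: [1.4, 0.2, 0.2]
opening: 0.0499
```

```bash
python3 - <<'E'
from h import *
for _ in range(5):
    im,D=tilt2(n=1); eyes.read_camera('scene')
s=readout.observe();print(s['clock'],s['eef_pos'],s['contact_force'],s['ee_rot'].round(3))
E
```

```text
scene n 318 slope 0.0257 z0 0.0852 ends [-0.1068  0.0936] lat [-0.015  0.015]
scene n 338 slope -0.0023 z0 0.085 ends [-0.1066  0.0941] lat [-0.0154  0.0146]
scene n 338 slope 0.0038 z0 0.085 ends [-0.1054  0.0938] lat [-0.0147  0.0148]
scene n 322 slope 0.0341 z0 0.0852 ends [-0.1055  0.0938] lat [-0.0149  0.0152]
scene n 313 slope 0.0574 z0 0.0852 ends [-0.1057  0.0941] lat [-0.0148  0.0149]
18.8 [ 0.56518242 -0.01891831  0.22253409] [ 0.56994844 -0.34732685 -0.97228964] [[ 0.314  0.054  0.948]
 [-0.949  0.019  0.314]
 [-0.001 -0.998  0.057]]
```

The bar is rocking about level. I'll level the tool and go towards the saddle while it settles.

send_rows --rows '[[[-0.009,0.028,0],[0,0.01,0],0.05],[[-0.018,0.055,0],[0,0.035,0],0.05],[[-0.018,0.055,0],[-0.01,0.07,0],0.05],[[-0.018,0.055,0],[-0.02,0.105,0],0.05],[[-0.018,0.055,0],[-0.03,0.14,0],0.05],[[-0.018,0.055,0],[-0.045,0.175,0],0.05],[[-0.018,0.055,0],[-0.055,0.19,0],0.05],[[-0.018,0.055,0],[-0.055,0.195,0],0.05]]'

```text
clock: 19.6
eef_pos: [0.5085, 0.1785, 0.2221]
ee_rot: [[0.318, -0.003, 0.948], [-0.948, 0.001, 0.318], [-0.002, -1.0, -0.002]]
contact_force: [-0.2, -0.9, 0.9]
opening: 0.0504
```

send_rows --rows '[[[0,0,-0.08],[0,0,0],0.05],[[0,0,-0.2],[0,0,0],0.05],[[0,0,-0.32],[0,0,0],0.05],[[0,0,-0.44],[0,0,0],0.05],[[0,0,-0.55],[0,0,0],0.05],[[0,0,-0.64],[0,0,0],0.05],[[0,0,-0.67],[0,0,0],0.05],[[0,0,-0.67],[0,0,0],0.05]]'

```text
clock: 20.4
eef_pos: [0.5089, 0.1776, 0.2218]
ee_rot: [[-0.339, -0.002, 0.941], [-0.941, 0.002, -0.339], [-0.002, -1.0, -0.002]]
contact_force: [0.5, -0.1, -0.8]
opening: 0.05
```

```bash
python3 - <<'E'
from h import *
for _ in range(4):
    im,D=tilt2(n=1)
tilt2('top',K=np.array([.5689,-.0179]),n=2)
s=readout.observe();print(s['clock'],s['eef_pos'],s['joint_positions'].round(),s['ee_rot'].round(3))
for c in ['top','scene']:
    im,D=eyes.read_camera(c);W=world(c,D)
    hsv=cv2.cvtColor(im,cv2.COLOR_RGB2HSV);q=W[...,:2]
    m=(hsv[...,0]>95)&(hsv[...,0]<130)&(hsv[...,1]>100)&(abs(q[...,0]-.509)<.045)&(abs(q[...,1]-.267)<.035)
    for lo,hi in [(.013,.026),(.045,.062)]:
        k=m&(W[...,2]>lo)&(W[...,2]<hi);
        if k.sum()>3: print(c,lo,k.sum(),*rect(W[k]),(W[k].mean(0)*1000).round(1))
E
```

```text
scene n 307 slope 0.0591 z0 0.0852 ends [-0.1069  0.0935] lat [-0.0149  0.0147]
scene n 312 slope 0.0459 z0 0.0852 ends [-0.1072  0.0937] lat [-0.0148  0.0149]
scene n 316 slope 0.0344 z0 0.0852 ends [-0.1059  0.0941] lat [-0.0144  0.0147]
scene n 317 slope 0.0234 z0 0.0852 ends [-0.1057  0.0934] lat [-0.0151  0.0149]
top n 364 slope 0.006 z0 0.0857 ends [-0.1067  0.0927] lat [-0.0132  0.0146]
top n 371 slope 0.0079 z0 0.086 ends [-0.1067  0.092 ] lat [-0.0131  0.0145]
20.7 [0.50859926 0.17838779 0.22211266] [ -13.   16.  -16.  107.    5.   57. -140.] [[-0.339 -0.001  0.941]
 [-0.941  0.003 -0.339]
 [-0.002 -1.    -0.002]]
scene 0.013 106 [508.6 267.2] [46.6 24.2] 70.5 [513.4 275.2  19.5]
scene 0.045 49 [510.2 268.6] [22.9 10.6] -22.7 [510.9 269.7  53.1]
```

Still rocking on one side (slope 0 to +0.06), so it is now about 2.5–3 mm too far the other way. I'll go back and shift it by +2.7 mm.

send_rows --rows '[[[0,0,0.08],[0.003,-0.015,0],0.05],[[0,0,0.2],[0.01,-0.045,0],0.05],[[0,0,0.32],[0.02,-0.08,0],0.05],[[0,0,0.43],[0.03,-0.115,0],0.05],[[0,0,0.54],[0.04,-0.15,0],0.05],[[0,0,0.63],[0.05,-0.18,0],0.05],[[0,0,0.665],[0.0566,-0.1973,0],0.05],[[0,0,0.665],[0.0566,-0.1973,0],0.05]]'

```text
clock: 21.6
eef_pos: [0.5657, -0.0222, 0.222]
ee_rot: [[0.309, -0.003, 0.951], [-0.951, 0.0, 0.309], [-0.001, -1.0, -0.002]]
contact_force: [-0.2, 0.5, -0.0]
opening: 0.0502
```

```bash
python3 - <<'E'
from h import *
for _ in range(4): im,D=tilt2(n=1);eyes.read_camera('scene')
s=readout.observe();print(s['clock'],s['eef_pos'],s['ee_rot'].round(3))
E
```

```text
scene n 307 slope 0.0432 z0 0.0852 ends [-0.1042  0.094 ] lat [-0.0146  0.015 ]
scene n 325 slope 0.0181 z0 0.0851 ends [-0.1057  0.0935] lat [-0.015   0.0152]
scene n 325 slope 0.005 z0 0.0852 ends [-0.1056  0.0936] lat [-0.0149  0.0146]
scene n 334 slope 0.0124 z0 0.0852 ends [-0.1061  0.0943] lat [-0.0149  0.015 ]
22.0 [ 0.56496275 -0.01763895  0.22226164] [[ 0.316 -0.003  0.949]
 [-0.949  0.002  0.316]
 [-0.002 -1.    -0.002]]
```

send_rows --rows '[[[0,0,0],[0,-0.001,-0.03],0.05],[[0,0,0],[0.0004,-0.0013,-0.065],0.05],[[0,0,0],[0.0004,-0.0013,-0.1],0.05],[[0,0,0],[0.0004,-0.0013,-0.128],0.05],[[0,0,0],[0.0004,-0.0013,-0.144],0.05],[[0,0,0],[0.0004,-0.0013,-0.151],0.05],[[0,0,0],[0.0004,-0.0013,-0.151],0.05],[[0,0,0],[0.0004,-0.0013,-0.151],0.05]]'

```text
clock: 22.8
eef_pos: [0.566, -0.0187, 0.0721]
ee_rot: [[0.316, -0.001, 0.949], [-0.949, 0.002, 0.316], [-0.002, -1.0, -0.001]]
contact_force: [-0.8, -0.9, 0.1]
opening: 0.0502
```

send_rows --rows '[[[0,0,0],[0,0,0],0.035],[[0,0,0],[0,0,0],0.02],[[0,0,0],[0,0,0],0.02],[[0,0,0],[0,0,0],0.02],[[0,0,0],[0,0,0],0.02],[[0,0,0],[0.001,0.0003,0.003],0.02],[[0,0,0],[0.0022,0.0007,0.004],0.02],[[0,0,0],[0.0022,0.0007,0.004],0.02]]' --squeeze 30

```text
clock: 23.6
eef_pos: [0.5682, -0.0178, 0.0759]
ee_rot: [[0.316, -0.002, 0.949], [-0.949, 0.002, 0.316], [-0.002, -1.0, -0.001]]
contact_force: [-0.0, 0.2, -2.3]
opening: 0.0279
```

```bash
python3 - <<'E'
from h import *
im,D=tilt2(n=5);s=readout.observe();print(s['clock'],s['eef_pos'],s['opening'],s['ee_rot'].round(3))
E
```

```text
scene n 220 slope 0.0205 z0 0.0883 ends [-0.0778  0.0959] lat [-0.0157  0.0154]
scene n 214 slope 0.0239 z0 0.0882 ends [-0.0757  0.0957] lat [-0.0152  0.0153]
scene n 213 slope 0.0228 z0 0.0882 ends [-0.0769  0.0953] lat [-0.0151  0.0152]
scene n 216 slope 0.0264 z0 0.088 ends [-0.0767  0.0964] lat [-0.015   0.0154]
scene n 224 slope 0.0265 z0 0.088 ends [-0.0782  0.0957] lat [-0.0144  0.015 ]
23.85 [ 0.56800142 -0.01797728  0.07586251] 0.027914392767911928 [[ 0.316 -0.002  0.949]
 [-0.949  0.002  0.316]
 [-0.002 -1.    -0.001]]
```

send_rows --rows '[[[-0.004,0.012,0],[0,0,0],0.02],[[-0.0076,0.023,0],[0,0,0],0.02],[[-0.0076,0.023,0],[0,0,-0.001],0.02],[[-0.0076,0.023,0],[0,0,-0.002],0.02],[[-0.0076,0.023,0],[0,0,-0.0028],0.02],[[-0.0076,0.023,0],[0,0,-0.0029],0.02],[[-0.0076,0.023,0],[0,0,-0.0029],0.02],[[-0.0076,0.023,0],[0,0,-0.0029],0.02]]'

```text
clock: 24.65
eef_pos: [0.568, -0.0181, 0.073]
ee_rot: [[0.316, -0.025, 0.949], [-0.949, -0.006, 0.316], [-0.002, -1.0, -0.025]]
contact_force: [-0.4, 0.8, -2.6]
opening: 0.0279
```

send_rows --rows '[[[0,0,0],[0,0,0],0.0275],[[0,0,0],[0,0,0],0.0285],[[0,0,0],[0,0,0],0.03],[[0,0,0],[0,0,0],0.036],[[0,0,0],[0,0,0],0.05],[[0,0,0],[0,0,0],0.05],[[0,0,0],[0,0,0],0.05]]'

```text
clock: 25.35
eef_pos: [0.568, -0.018, 0.073]
ee_rot: [[0.316, -0.025, 0.949], [-0.949, -0.006, 0.316], [-0.002, -1.0, -0.025]]
contact_force: [0.3, 0.0, -0.8]
opening: 0.0499
```

send_rows --rows '[[[0,0,0],[0,0,0.01],0.05],[[0,0,0],[0,0,0.03],0.05],[[0,0,0],[0,0,0.06],0.05],[[0,0,0],[0,0,0.095],0.05],[[0,0,0],[0,0,0.13],0.05],[[0.004,-0.012,0],[0,0,0.15],0.05],[[0.0076,-0.023,0],[0,0,0.15],0.05]]'

```text
clock: 26.05
eef_pos: [0.5698, -0.0178, 0.2263]
ee_rot: [[0.316, 0.005, 0.949], [-0.949, 0.002, 0.316], [-0.0, -1.0, 0.006]]
contact_force: [0.3, 0.3, 0.4]
opening: 0.0501
```

```bash
python3 - <<'E'
from h import *
for _ in range(5): im,D=tilt2(n=1);eyes.read_camera('scene')
s=readout.observe();print(s['clock'],s['eef_pos'],s['ee_rot'].round(3))
E
```

```text
scene n 334 slope -0.0016 z0 0.0851 ends [-0.1042  0.0964] lat [-0.0148  0.015 ]
scene n 331 slope 0.0024 z0 0.0851 ends [-0.1048  0.0959] lat [-0.0148  0.0146]
scene n 321 slope 0.0054 z0 0.0852 ends [-0.1041  0.0957] lat [-0.015   0.0151]
scene n 329 slope 0.0028 z0 0.0851 ends [-0.1054  0.0961] lat [-0.0147  0.0147]
scene n 337 slope 0.0007 z0 0.0852 ends [-0.1044  0.0962] lat [-0.0152  0.0149]
26.55 [ 0.56777319 -0.0179706   0.22227795] [[ 0.316 -0.003  0.949]
 [-0.949  0.002  0.316]
 [-0.003 -1.    -0.002]]
```

The bar balances level by itself (slope 0.00±0.005), released. Next is the saddle, located from the stored first images at no camera cost.

```bash
python3 - <<'E'
from h import *
for c in ['top','scene']:
    f=np.load(f'pics/{c}0.npz');im,D=f['im'],f['d'];W=world(c,D)
    hsv=cv2.cvtColor(im,cv2.COLOR_RGB2HSV);q=W[...,:2]
    m=(hsv[...,0]>95)&(hsv[...,0]<130)&(hsv[...,1]>100)&(abs(q[...,0]-.509)<.04)&(abs(q[...,1]-.267)<.035)
    for lo,hi in [(.013,.026),(.035,.065),(.052,.065)]:
        k=m&(W[...,2]>lo)&(W[...,2]<hi);
        if k.sum()>3: print(c,lo,k.sum(),*rect(W[k]),(W[k].mean(0)*1000).round(1))
s=readout.observe();print(s['joint_positions'].round(),s['eef_pos'])
E
```

```text
top 0.013 67 [505.3 266.6] [42.9 21.6] 69.5 [504.3 264.   19.4]
top 0.035 28 [504.7 268.6] [22.6 11.8] -24.1 [505.1 267.7  54.7]
top 0.052 19 [504.  266.1] [21.7 10.1] -13.5 [503.8 267.   57. ]
scene 0.013 109 [509.4 270.3] [42.8 25.7] 68.1 [513.6 275.4  19.5]
scene 0.035 76 [510.1 268. ] [24.3 12.3] -25.3 [511.6 270.4  48.6]
scene 0.052 37 [510.1 267.9] [22.8 12.1] -25.7 [510.3 269.6  54.9]
[  8.  19. -16. 104.   6.  59. -81.] [ 0.56777319 -0.0179706   0.22227795]
```

send_rows --rows '[[[0,0,-0.03],[-0.003,0.015,0],0.05],[[0,0,-0.1],[-0.01,0.045,0],0.05],[[0,0,-0.2],[-0.018,0.085,0],0.05],[[0,0,-0.3],[-0.026,0.125,0],0.05],[[0,0,-0.4],[-0.034,0.165,0],0.05],[[0,0,-0.5],[-0.042,0.205,-0.01],0.05],[[0,0,-0.6],[-0.05,0.24,-0.025],0.05],[[0,0,-0.66],[-0.057,0.27,-0.04],0.05]]'

```text
clock: 27.35
eef_pos: [0.5101, 0.2545, 0.1819]
ee_rot: [[-0.334, -0.001, 0.943], [-0.943, 0.004, -0.334], [-0.004, -1.0, -0.002]]
contact_force: [0.6, -0.4, 0.3]
opening: 0.0503
```

```bash
python3 - <<'E'
from h import *
eyes.read_camera('scene');eyes.read_camera('scene');s=readout.observe();print(s['clock'],s['joint_positions'].round(),s['eef_pos'],s['ee_rot'].round(4))
tilt2()
E
```

```text
27.45 [ -20.   21.  -16.  106.    7.   54. -148.] [0.50753605 0.25697586 0.18024431] [[-0.3261 -0.0051  0.9453]
 [-0.9453  0.0042 -0.3261]
 [-0.0023 -1.     -0.0062]]
scene n 322 slope 0.0025 z0 0.0852 ends [-0.1045  0.0955] lat [-0.0149  0.0147]
```

send_rows --rows '[[[0,0,-0.026],[0,0.006,-0.02],0.05],[[0,0,-0.026],[0,0.0108,-0.045],0.05],[[0,0,-0.026],[0,0.0108,-0.075],0.05],[[0,0,-0.026],[0,0.0108,-0.095],0.05],[[0,0,-0.026],[0,0.0108,-0.105],0.05],[[0,0,-0.026],[0,0.0108,-0.105],0.05],[[0,0,-0.026],[0,0.0108,-0.105],0.05]]'

```text
clock: 28.2
eef_pos: [0.51, 0.2648, 0.077]
ee_rot: [[-0.353, -0.002, 0.936], [-0.936, 0.004, -0.353], [-0.002, -1.0, -0.003]]
contact_force: [-0.1, -0.1, -1.5]
opening: 0.0499
```

```bash
python3 - <<'E'
from h import *
im,_=eyes.read_camera('scene');s=readout.observe();print(s['clock'],s['joint_positions'].round(),s['eef_pos'].round(4),s['ee_rot'].round(4))
save(cv2.resize(im[230:330,270:400],(780,600)),'sad')
E
```

```text
28.25 [ -23.   30.  -14.  109.   10.   42. -153.] [0.5102 0.2651 0.0774] [[-0.3524 -0.0017  0.9359]
 [-0.9359  0.004  -0.3523]
 [-0.0032 -1.     -0.003 ]]
```

View pics/sad.png

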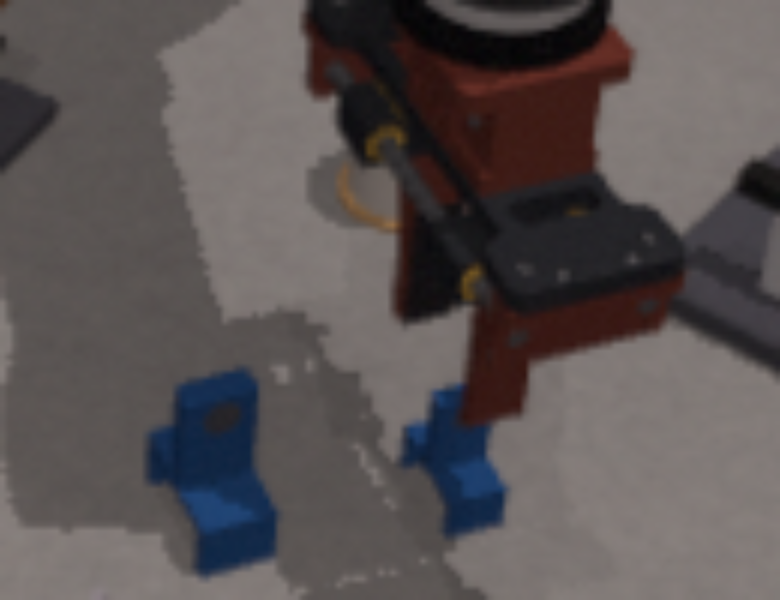

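The gripper is straddling the small saddle at crop (455,440), with its body clear of everything. Correcting 3–4 mm, then lowering and gripping.

send_rows --rows '[[[0,0,0],[-0.0028,0.0027,-0.005],0.05],[[0,0,0],[-0.0028,0.0027,-0.02],0.05],[[0,0,0],[-0.0028,0.0027,-0.034],0.05],[[0,0,0],[-0.0028,0.0027,-0.042],0.05],[[0,0,0],[-0.0028,0.0027,-0.0444],0.05],[[0,0,0],[-0.0028,0.0027,-0.0444],0.05],[[0,0,0],[-0.0028,0.0027,-0.0444],0.05]]'

```text
clock: 28.95
eef_pos: [0.5076, 0.268, 0.0331]
ee_rot: [[-0.352, -0.001, 0.936], [-0.936, 0.004, -0.352], [-0.003, -1.0, -0.003]]
contact_force: [-0.1, 0.3, -0.6]
opening: 0.0497
```

send_rows --rows '[[[0,0,0],[0,0,0],0.035],[[0,0,0],[0,0,0],0.02],[[0,0,0],[0,0,0],0.012],[[0,0,0],[0,0,0],0.004],[[0,0,0],[0,0,0],0.004],[[0,0,0],[0,0,0],0.004],[[0,0,0],[0,0,0],0.004]]' --squeeze 12

```text
clock: 29.65
eef_pos: [0.5076, 0.268, 0.0331]
ee_rot: [[-0.352, -0.001, 0.936], [-0.936, 0.004, -0.352], [-0.003, -1.0, -0.003]]
contact_force: [-1.1, -0.7, 0.9]
opening: 0.0102
```

```bash
python3 - <<'E'
from h import *
im,_=eyes.read_camera('scene');s=readout.observe();print(s['clock'],s['eef_pos'].round(4),s['ee_rot'].round(4),s['opening'])
E
```

```text
29.7 [0.5076 0.2679 0.0331] [[-0.3524 -0.0014  0.9358]
 [-0.9358  0.0042 -0.3524]
 [-0.0034 -1.     -0.0028]] 0.010050876861564095
```

send_rows --rows '[[[0,0,0],[0,0,0.015],0.004],[[0,0,0],[0,0,0.045],0.004],[[0,0,0],[0,0,0.08],0.004],[[0,0,0.03],[0.002,-0.01,0.11],0.004],[[0,0,0.1],[0.007,-0.03,0.13],0.004],[[0,0,0.2],[0.013,-0.06,0.135],0.004],[[0,0,0.3],[0.02,-0.095,0.135],0.004],[[0,0,0.4],[0.03,-0.13,0.135],0.004]]'

```text
clock: 30.5
eef_pos: [0.5377, 0.1371, 0.1697]
ee_rot: [[0.045, -0.001, 0.999], [-0.999, 0.004, 0.045], [-0.004, -1.0, -0.001]]
contact_force: [1.4, -0.5, -0.4]
opening: 0.0099
```

```bash
python3 - <<'E'
from h import *
tilt2();s=readout.observe();print(s['clock'],s['eef_pos'].round(4),s['ee_rot'].round(4),s['opening'])
E
```

```text
scene n 340 slope -0.0009 z0 0.085 ends [-0.1039  0.0966] lat [-0.0148  0.0148]
30.55 [0.5398 0.1289 0.1692] [[ 4.220e-02 -1.400e-03  9.991e-01]
 [-9.991e-01 -1.000e-03  4.220e-02]
 [ 9.000e-04 -1.000e+00 -1.400e-03]] 0.0102061088416304
```

send_rows --rows '[[[0,0,0.04],[0.005,-0.025,0],0.004],[[0,0,0.1],[0.011,-0.055,0],0.004],[[0,0,0.16],[0.018,-0.085,0],0.004],[[0,0,0.22],[0.025,-0.115,0],0.004],[[0,0,0.265],[0.029,-0.137,0],0.004],[[0,0,0.279],[0.0312,-0.1459,0],0.004],[[0,0,0.279],[0.0312,-0.1459,0],0.004],[[0,0,0.279],[0.0312,-0.1459,0],0.004]]'

```text
clock: 31.35
eef_pos: [0.5709, -0.0154, 0.1695]
ee_rot: [[0.316, -0.001, 0.949], [-0.949, -0.0, 0.316], [0.0, -1.0, -0.001]]
contact_force: [-0.9, 0.2, -0.3]
opening: 0.0097
```

```bash
python3 - <<'E'
from h import *
im,D=eyes.read_camera('scene');s=readout.observe();print(s['clock'],s['eef_pos'].round(4),s['ee_rot'].round(4),s['opening'])
W=world('scene',D);u=np.array([.949,.316]);w=np.array([-.316,.949]);q=W[...,:2]-[.5728,-.0162];al=q@u;la=q@w
hsv=cv2.cvtColor(im,cv2.COLOR_RGB2HSV)
m=(hsv[...,0]>95)&(hsv[...,0]<130)&(hsv[...,1]>100)&(abs(al)<.05)&(abs(la)<.05)&(W[...,2]>.1)
z=W[...,2];print(m.sum(),np.percentile(z[m],[1,50,99]).round(4))
zp=s['eef_pos'][2]-.0331+.02
for n,k in [('all',m),('plate',m&(abs(z-zp)<.006))]:
    print(n,k.sum(),'al',np.percentile(al[k],[1,50,99]).round(4),'la',np.percentile(la[k],[1,50,99]).round(4))
save(cv2.resize(im[180:300,180:330],(750,600)),'hov')
E
```

```text
31.4 [ 0.5708 -0.015   0.1694] [[ 3.170e-01 -9.000e-04  9.484e-01]
 [-9.484e-01 -5.000e-04  3.170e-01]
 [ 2.000e-04 -1.000e+00 -1.000e-03]] 0.010223975355202681
163 [0.139  0.1561 0.3396]
all 163 al [-0.0118  0.0075  0.0265] la [-0.0195  0.0052  0.0357]
plate 74 al [-0.0116  0.0068  0.0119] la [-0.0196  0.0104  0.0232]
```

View pics/hov.png

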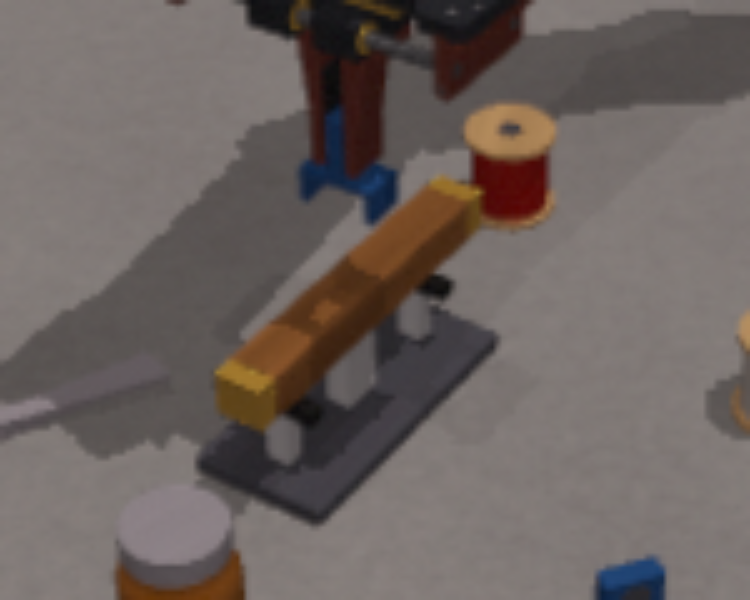

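The saddle is held upright over the knife. In camera terms it is +0.15 mm along the stand and +1.8 mm to the side of the bar's centre, and the robot frame agrees (−1.9 mm). Correcting sideways and lowering to just above the bar.

send_rows --rows '[[[0,0,0],[0.0003,-0.001,0],0.004],[[0,0,0],[0.0006,-0.0019,-0.012],0.004],[[0,0,0],[0.0006,-0.0019,-0.025],0.004],[[0,0,0],[0.0006,-0.0019,-0.036],0.004],[[0,0,0],[0.0006,-0.0019,-0.042],0.004],[[0,0,0],[0.0006,-0.0019,-0.045],0.004],[[0,0,0],[0.0006,-0.0019,-0.045],0.004],[[0,0,0],[0.0006,-0.0019,-0.045],0.004]]'

```text
clock: 32.2
eef_pos: [0.5717, -0.0169, 0.1247]
ee_rot: [[0.317, -0.0, 0.948], [-0.948, -0.0, 0.317], [0.0, -1.0, -0.001]]
contact_force: [0.1, -0.6, -0.6]
opening: 0.0099
```

```bash
python3 - <<'E'
from h import *
im,D=eyes.read_camera('scene');s=readout.observe();print(s['clock'],s['eef_pos'].round(4),s['ee_rot'].round(4),s['opening'])
W=world('scene',D);u=np.array([.949,.316]);w=np.array([-.316,.949]);q=W[...,:2]-[.5728,-.0162];al=q@u;la=q@w
hsv=cv2.cvtColor(im,cv2.COLOR_RGB2HSV);z=W[...,2]
m=(hsv[...,0]>95)&(hsv[...,0]<130)&(hsv[...,1]>100)&(abs(al)<.03)&(abs(la)<.03)&(z>.09)
zp=s['eef_pos'][2]-.0331+.02
k=m&(abs(z-zp)<.006)
print(k.sum(),'z',np.percentile(z[m],[1,50,99]).round(4),'al',np.percentile(al[k],[1,50,99]).round(4),'la',np.percentile(la[k],[1,50,99]).round(4))
k=(abs(al)<.098)&(abs(al)>.02)&(abs(la)<.017)&(abs(z-.0855)<.006);print('bar la',np.percentile(la[k],[1,50,99]).round(4))
E
```

```text
32.25 [ 0.5718 -0.0169  0.1248] [[ 3.169e-01 -1.000e-04  9.484e-01]
 [-9.484e-01 -4.000e-04  3.169e-01]
 [ 4.000e-04 -1.000e+00 -2.000e-04]] 0.009663445918868165
72 z [0.0934 0.111  0.1476] al [-0.0115  0.0065  0.0132] la [-0.0199  0.0111  0.0226]
bar la [-0.0153  0.0019  0.0146]
```

send_rows --rows '[[[0,0,0],[-0.0004,-0.0007,-0.001],0.004],[[0,0,0],[-0.0004,-0.0007,-0.004],0.004],[[0,0,0],[-0.0004,-0.0007,-0.008],0.004],[[0,0,0],[-0.0004,-0.0007,-0.012],0.004],[[0,0,0],[-0.0004,-0.0007,-0.016],0.004],[[0,0,0],[-0.0004,-0.0007,-0.019],0.004],[[0,0,0],[-0.0004,-0.0007,-0.0205],0.004],[[0,0,0],[-0.0004,-0.0007,-0.0205],0.004]]'

```text
clock: 33.05
eef_pos: [0.5712, -0.0176, 0.104]
ee_rot: [[0.317, -0.001, 0.948], [-0.948, -0.0, 0.317], [0.0, -1.0, -0.001]]
contact_force: [0.6, 0.3, -0.0]
opening: 0.01
```

```bash
python3 - <<'E'
from h import *
s=readout.observe();print(s['clock'],s['eef_pos'].round(4),s['contact_force'].round(2),s['opening'])
tilt2()
E
```

```text
33.05 [ 0.5712 -0.0176  0.104 ] [ 0.56  0.26 -0.03] 0.010043143034878252
scene n 251 slope 0.0022 z0 0.0852 ends [-0.1018  0.0956] lat [-0.0145  0.0153]
```

Astride the bar with about 1 mm to go, and the bar is still level. Setting down and releasing slowly.

send_rows --rows '[[[0,0,0],[0,0,-0.0005],0.004],[[0,0,0],[0,0,-0.001],0.004],[[0,0,0],[0,0,-0.001],0.004],[[0,0,0],[0,0,-0.001],0.0098],[[0,0,0],[0,0,-0.001],0.0108],[[0,0,0],[0,0,-0.001],0.013],[[0,0,0],[0,0,-0.001],0.02],[[0,0,0],[0,0,-0.001],0.03]]'

```text
clock: 33.9
eef_pos: [0.5714, -0.0176, 0.1033]
ee_rot: [[0.317, -0.0, 0.948], [-0.948, -0.0, 0.317], [0.0, -1.0, -0.0]]
contact_force: [-0.6, -0.2, 0.1]
opening: 0.0248
```

send_rows --rows '[[[0,0,0],[0,0,0],0.035],[[0,0,0],[0,0,0],0.035],[[0,0,0],[0,0,0.01],0.035],[[0,0,0],[0,0,0.025],0.035],[[0,0,0],[0,0,0.05],0.035],[[0,0,0],[0,0,0.08],0.035],[[0,0,0],[0,0,0.11],0.035],[[0,0,0],[0,0,0.11],0.035]]'

```text
clock: 34.7
eef_pos: [0.5743, -0.0173, 0.2192]
ee_rot: [[0.317, 0.009, 0.948], [-0.948, -0.0, 0.317], [0.003, -1.0, 0.009]]
contact_force: [-0.3, -0.3, -0.0]
opening: 0.0349
```

```bash
python3 - <<'E'
from h import *
tilt2(n=2);im,D=tilt2();s=readout.observe();print(s['clock'],s['eef_pos'].round(4))
W=world('scene',D);u=np.array([.949,.316]);w=np.array([-.316,.949]);q=W[...,:2]-[.5728,-.0162];al=q@u;la=q@w
hsv=cv2.cvtColor(im,cv2.COLOR_RGB2HSV);z=W[...,2]
m=(hsv[...,0]>95)&(hsv[...,0]<130)&(hsv[...,1]>100)&(abs(al)<.04)&(abs(la)<.04)&(z>.06)&(z<.14)
for lo,hi in [(.084,.096),(.115,.135)]:
    k=m&(z>lo)&(z<hi);print(k.sum(),'al',np.percentile(al[k],[2,50,98]).round(4),'la',np.percentile(la[k],[2,50,98]).round(4))
print('zmax',z[m].max())
save(cv2.resize(im[180:300,180:330],(750,600)),'fin')
E
```

```text
scene n 305 slope 0.0022 z0 0.0853 ends [-0.104   0.0957] lat [-0.0147  0.0148]
scene n 302 slope 0.0019 z0 0.0853 ends [-0.1038  0.0959] lat [-0.0147  0.015 ]
scene n 308 slope 0.0031 z0 0.0854 ends [-0.1031  0.0954] lat [-0.0148  0.0147]
34.85 [ 0.5712 -0.0177  0.2137]
85 al [-0.0117  0.0025  0.012 ] la [-0.02    0.0057  0.0213]
37 al [-0.0123  0.0017  0.0121] la [-0.0043  0.0012  0.0052]
zmax 0.12826354099908882
```

View pics/fin.png

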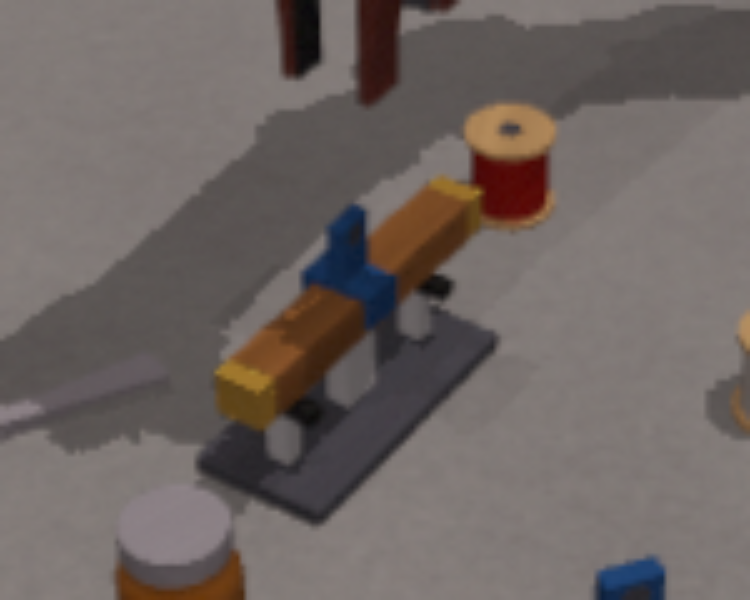

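The saddle is seated astride the bar at crop (350,275), centred within about 0.2 mm along the stand. The bar is level and clear of both rests. One short wait, a recheck, then hand in.

send_rows --rows '[[[0,0,0],[0,0,0.01],0.035],[[0,0,0],[0,0,0.02],0.035],[[0,0,0],[0,0,0.02],0.035],[[0,0,0],[0,0,0.02],0.035],[[0,0,0],[0,0,0.02],0.035],[[0,0,0],[0,0,0.02],0.035],[[0,0,0],[0,0,0.02],0.035],[[0,0,0],[0,0,0.02],0.035]]'

```text
clock: 35.65
eef_pos: [0.5711, -0.0177, 0.2335]
ee_rot: [[0.317, -0.0, 0.948], [-0.948, -0.001, 0.317], [0.001, -1.0, -0.0]]
contact_force: [1.0, -0.6, -0.6]
opening: 0.0352
```

```bash
python3 - <<'E'
from h import *
tilt2(n=2);print(robot.sign_off())
E
```

```text
scene n 302 slope 0.0039 z0 0.0853 ends [-0.105   0.0956] lat [-0.0151  0.0152]
scene n 300 slope 0.0054 z0 0.0853 ends [-0.1045  0.0952] lat [-0.0146  0.0151]
the job is handed in; nothing more can be done
None
```

The bar is balanced level on the smallest stand's knife edge, with the small blue saddle astride it above the knife. I handed the job in at about 36 s.

- **Balancing:** It took three placements. At the first two the bar kept rocking to one side and had not come level, so I regripped it, shifted it −4 mm and then about +2.3 mm along the stand. After the third release it stayed level on its own (slope within about 0.005 rad) before I fetched the saddle.
- **Last checks:** The bar's slope was 0.002–0.005 rad, against about 0.12 rad where a rest would catch it. The saddle was within about 0.2 mm of the knife along the stand and about 0.7 mm off centre across the bar. The gripper was well clear above.
- **Disagreements:** The two cameras differed by up to about 5 mm in absolute position, so I used their average and comparisons within one camera. The wrist-moment estimate of the balance point was too noisy to rely on (+7 mm, then 0 mm).
- **Not checked:** I did not re-measure the other things on the table. No move came near them, and those in the last picture looked undisturbed.

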